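# Pour sample chunks from the scoop into the display dish and shut its cover

## Task

Tip the three pale sample chunks out of the hand scoop into the shallow white dish of the display stand, first bringing the scoop's open lip right down over the dish while all the chunks are still in it, so that none bounces out. Put the empty scoop back down upright on the open table, and fold the stand's framed window cover all the way down over the dish without slamming it. Leave the jar, the brick and the book alone.

Things in the scene. Friction and masses are not known exactly. Their poses are not given: they have to be found in the camera images.
- scoop_handle (a point): Grip point at mid-thickness and mid-height of the hand scoop's brown wooden bar handle, above the balance point, 102 mm above the scoop's underside. Bar 120 mm long (x), 14 thick (y), 28 high, running lengthwise above the open tray from 80 mm behind this point (upright that carries it, behind the tray) to 40 mm ahead (free end). x: towards the pouring lip; z up. Scoop loose, 0.15-0.25 kg, stands flat.
- scoop_lip (a point): Middle of the scoop's pouring lip: front end of the tray floor, upper face, 4 mm above the underside; axes as scoop_handle, which lies at x -85, z +98 mm from here. Aluminium tray 150 mm long, 100 wide, flat bottom, walls 4 thick, open above and in front (+x); back and sides 45 high, sides 22 high over the last 30 mm.
- chunk1_c (a point): Centre of sample chunk 1 of 3: a pale rounded block 40 x 32 x 22 mm, 16 g, loose, flat in the scoop at the start. Chunks stay put in a level, smoothly moved scoop and slide out over the lip when it is tipped nose-down 30 to 40 degrees.
- chunk2_c (a point): Centre of sample chunk 2 of 3: a pale rounded block 40 x 32 x 22 mm, 16 g, loose, flat in the scoop at the start. Chunks stay put in a level, smoothly moved scoop and slide out over the lip when it is tipped nose-down 30 to 40 degrees.
- chunk3_c (a point): Centre of sample chunk 3 of 3: a pale rounded block 40 x 32 x 22 mm, 16 g, loose, flat in the scoop at the start. Chunks stay put in a level, smoothly moved scoop and slide out over the lip when it is tipped nose-down 30 to 40 degrees.
- dish (a point): Centre of the inner floor (16 mm above the table) of a shallow round white dish, 168 mm over the rim, flat floor 130 mm, rim 18 mm above the floor; fixed on a fixed stand: base 220 x 220 x 12 mm centred below it, a 16 mm square post at each corner (centres x, y +-97 mm, tops 75 mm above the table). z up, +y to the hinge side, x along the hinge; -x side (178 mm between posts) faces the robot.
- cover (a joint): Angle of the cover in rad: 0 fully down on its stop, level over the dish; 1.57 upright; 2.0 open limit, leaning outward. Starts open at 1.7 to 1.95. Stiff friction hinge: stays at any angle; 2 to 5 N near the free edge turns it. Flat wooden frame with a glass pane, 210 mm along the hinge, 200 mm hinge to free edge, 10 mm thick, 0.25 kg.
- cover_hinge (a point): Middle of the cover's hinge line, mid-thickness: 81 mm above the table, 97 mm from the dish centre along the dish's +y; the line is parallel to the dish's x. Frame turns with the cover: -y points from hinge to free edge, +z out of the face that is uppermost when shut (when open: facing away from the dish).
- cover_edge (a point): Middle of the cover's free edge, mid-thickness, 200 mm from the hinge line. Axes as cover_hinge.
- jar_c (a point): Centre of a closed amber glass jar, 80 mm across, 135 mm tall: bystander, loose.
- brick_c (a point): Centre of a pale brick 70 x 150 x 55 mm: bystander, loose.
- book_c (a point): Centre of a closed book 130 x 90 x 22 mm lying flat: bystander, loose.
There are look-alikes about, which are no part of the job. What is shaped like the part that bears scoop_handle but red or yellow is not meant.

How it is judged:
By the outcome, as a careful person would: the job done as asked, in the order asked, and still so for the second after the job is handed in, with the robot touching nothing.
It also fails if it takes over 72 s, if anything falls off the work surface, if the arm or the gripper's body presses on something with over 40 N, if the wrist force passes 120 N, or if a joint passes its speed limit or range.

## Robot

A 6-joint arm with a two-finger parallel gripper is mounted at the origin on the work surface. World frame = base frame: x ahead of the robot, y to its left, z up, the work surface at z = 0. Lengths are in mm, angles in rad, forces in N, time in s.
With the tool pointing down it reaches from about 275 to 875 mm from the base axis. Payload 12.5 kg.
Tool frame: the origin (TCP) lies on the centre line of the jaws, within the pads' length; the fingertips stand 25 mm ahead of it and the grasp point (between the pads) lies 6 mm ahead of it; y points along the fingers, x is the direction in which the jaws open and shut, and the axes are right-handed (so a half turn about y gives the same grasp; the last joint's range is limited). The gripper opens to 85 mm and grips with 20 to 120 N. Pads are 22 mm wide; open, the fingers measure 114 mm over their backs; the gripper's body (76 mm by 85 mm) begins 54 mm behind the grasp point. The pads swing forward as they close: fully open they stand 13 mm farther back than shut.
Start: joints at [1.106, 0.351, 1.652, -0, 1.139, -0.085], TCP at [203.872, 510.804, 256.29] pointing down, gripper open.
Joint ranges: [-2.75, 2.75], [-0.79, 2.1], [0.01, 2.65], [-1.57, 4.71], [0.07, 3.14], [-2.87, 2.87]. Speed limits (rad/s): [2.22, 2.22, 2.79, 3.14, 3.14, 3.14].

## Interface

Orientations are given as a 3x3 rotation matrix whose columns are the frame's x, y, z axes.
In Python, from plant import env gives the robot as it stands.
- The arm moves only by the tool carry_out, never from a script. Its arguments are lists of equal length, an entry for each row: "translation": the shift along the world's x, y, z normalised to -1 to 1, where 1 is 40 cm, a list of three; "angular": the turn, a rotation vector about the world's x, y, z normalised to -1 to 1, where 1 is pi/4 rad, a list of three; "hand": the opening, from 0 (shut) to 1 (fully open). A call has exactly 10 rows; each row shifts and turns the commanded pose from where the row before left it; what a row does not reach is not made up. A row lasts 1/8 s, in which the tool goes at most 62.5 mm and 10.7 degrees, less where a joint would pass 70% of its speed; a pose out of reach is approached as far as the arm can. A call with a number of a shift or a turn outside -1 to 1 is refused whole. A call with a gripper value outside its range is refused whole. The fingers move at their own pace and stop on an object; "newtons" is the grip in N (left out, the last holds). Time passes only in rows, so rows that do not move let the fingers close, or fill a call up. It gives the time, the measured TCP pose, the force and the opening at its end, in the units of the state.
- env.get_obs(): the state, without advancing time (a new reading comes with each control period).
- env.capture(name): name is "side" or "top"; returns a dict with "pixels" (384x512x3 uint8, red, green, blue), "intrinsics" (3x3 intrinsics, pixels), "k1" (the pictures are not rectified: a ray, as slopes to the right and down, at radius r is drawn at 1 + k1 r^2 times it, then the intrinsics apply), "pose" (4x4, takes a point from camera to world coordinates). Camera axes: x right, y up, looking along -z (the intrinsics and any distortion apply to the point x, -y, -z); pixel columns grow to the right and rows downward; lengths in mm; the calibration is good to about 2 mm. A picture is of the moment at which its call begins. There is no depth.
- env.sign_off(): hands the job in, once; it reports no verdict.
The state is a dict: "clock": time; "q": joint angles; "qd": joint speeds; "effort": joint torques, N m; "ee_pos": TCP position; "orientation": TCP orientation; "ft_force": force on the tool from outside, world axes, zero at the start; "moment": the same for the moment, N m; "finger_gap": finger opening in mm.
Only numpy, scipy, OpenCV 4.12 (cv2) and the standard library are available. Lean on these libraries where they do the work, as an engineer would, in place of code of your own. Each camera call takes 0.05 s, during which the arm holds its last target. There are 200 camera calls.

## Working session

There is one attempt and no reset: what is moved stays moved. The work goes in short steps, Python scripts to look and compute and a tool call to move; the robot and the scene stay as the last step left them, time stands still between calls to the robot, and variables do not carry over. Pictures are saved under pics/ and viewed, about 8 in all and at most 12, crops included, and the job is handed in when it is done.

Besides the shell and the picture viewer there is one more tool, called after ">>>" as a command line: name --argument value ..., lists and objects as JSON in quotes. carry_out: Moves the arm, as the interface text tells. Scaled input: -1 to 1 covers 40 cm each way for a shift and pi/4 rad each way for a turn. Its arguments: {"type":"object","properties":{"translation":{"type":"array","items":{"type":"array","items":{"type":"number"}}},"angular":{"type":"array","items":{"type":"array","items":{"type":"number"}}},"hand":{"type":"array","items":{"type":"number"}},"newtons":{"type":"number"}},"required":["translation","angular","hand"]}

```bash
mkdir -p pics; ls; cat > h.py <<'E'
import numpy as np,cv2
from plant import env
def cap(n,f=None):
    c=env.capture(n)
    if f: cv2.imwrite('pics/'+f,c['pixels'][:,:,::-1])
    return c
def ray(c,u,v):
    K=np.array(c['intrinsics'],float);k=c['k1'];P=np.array(c['pose'],float)
    xd=(u-K[0,2])/K[0,0];yd=(v-K[1,2])/K[1,1];r=np.hypot(xd,yd);s=r
    for _ in range(30): s=r/(1+k*s*s)
    f=s/r if r>0 else 1
    return P[:3,3],P[:3,:3]@np.array([xd*f,-yd*f,-1])
def onz(c,u,v,z):
    o,d=ray(c,u,v);return o+d*(z-o[2])/d[2]
def proj(c,p):
    K=np.array(c['intrinsics'],float);P=np.array(c['pose'],float)
    q=P[:3,:3].T@(np.array(p,float)-P[:3,3]);x=q[0]/-q[2];y=-q[1]/-q[2]
    s=1+c['k1']*(x*x+y*y);return np.array([K[0,0]*x*s+K[0,2],K[1,1]*y*s+K[1,2]])
def tri(c1,a,c2,b):
    o1,d1=ray(c1,*a);o2,d2=ray(c2,*b)
    t=np.linalg.lstsq(np.c_[d1,-d2],o2-o1,rcond=None)[0]
    p,q=o1+d1*t[0],o2+d2*t[1];return (p+q)/2,np.linalg.norm(p-q)
E
python3 - <<'E'
from h import *
np.set_printoptions(precision=2,suppress=True)
for n in('top','side'):
    c=cap(n,n+'1.png');print(n,c['intrinsics'],c['k1'],c['pose'])
    np.save(n+'1.npy',c,allow_pickle=True)
print(env.get_obs())
a=cv2.imread('pics/top1.png');b=cv2.imread('pics/side1.png')
E
```

```text
pics
top [[352.55   0.   258.53]
 [  0.   352.55 189.7 ]
 [  0.     0.     1.  ]] -0.08812768098056452 [[  -0.      1.     -0.08  463.15]
 [  -1.     -0.     -0.02 -110.21]
 [  -0.02    0.08    1.    928.22]
 [   0.      0.      0.      1.  ]]
side [[492.29   0.   261.42]
 [  0.   492.29 190.02]
 [  0.     0.     1.  ]] -0.1378050571428988 [[  -0.96    0.2    -0.19  297.5 ]
 [  -0.28   -0.74    0.61  638.34]
 [  -0.01    0.64    0.77 1011.52]
 [   0.      0.      0.      1.  ]]
{'clock': 0.1, 'q': array([ 1.11,  0.35,  1.65, -0.  ,  1.14, -0.08]), 'qd': array([ 0.,  0.,  0.,  0., -0., -0.]), 'effort': array([  0.  , -50.68, -29.19,  -0.  ,   0.  ,  -0.  ]), 'ee_pos': array([203.76, 510.58, 255.81]), 'orientation': array([[ 0.37, -0.  , -0.93],
       [ 0.93, -0.  ,  0.37],
       [-0.  , -1.  ,  0.  ]]), 'ft_force': array([0.35, 0.72, 0.39]), 'moment': array([ 0.  , -0.03,  0.02]), 'finger_gap': 85.4378016409017}
```

View images.

View pics/top1.png

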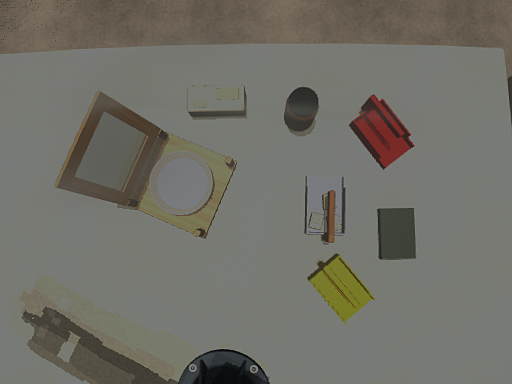

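View pics/side1.png

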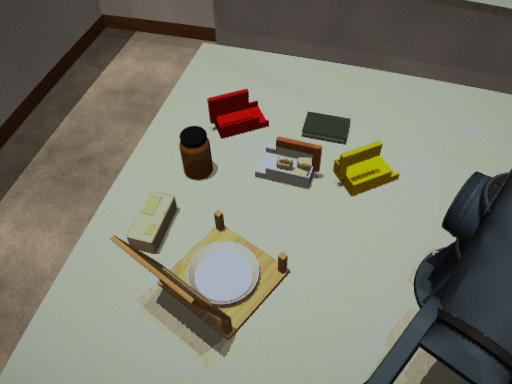

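Candidates in top view: red scoop (382,132), yellow scoop (340,287), and grey tray with a brown bar holding pale chunks (325,208). The last fits: aluminium, wooden handle, chunks. I'll confirm it in an enlarged crop.

```bash
python3 - <<'E'
from h import *
a=cv2.imread('pics/top1.png');b=cv2.imread('pics/side1.png')
def g(i,u,v,w,h,s): return cv2.resize(i[v:v+h,u:u+w],None,fx=s,fy=s,interpolation=cv2.INTER_CUBIC)
A=g(a,295,165,65,95,6);B=g(b,245,120,85,75,4.7)
m=np.zeros((570,800,3),np.uint8);m[:A.shape[0],:390]=A;m[:B.shape[0],395:395+B.shape[1]]=B
m=cv2.convertScaleAbs(m,alpha=1.5)
cv2.imwrite('pics/crop1.png',m)
E
```

```text
(no output)
```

View pics/crop1.png

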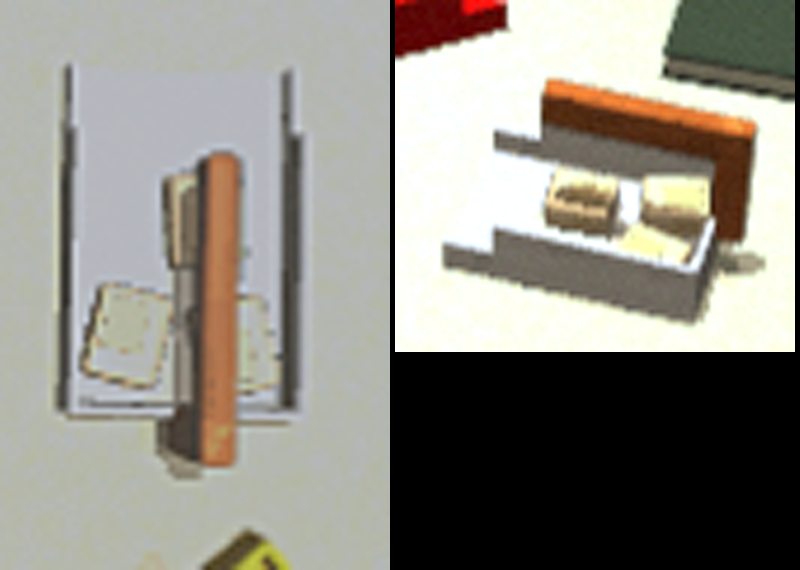

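Confirmed: grey tray at crop centre, brown bar from (222,155) to (218,465) in the crop [= top px (332,191) to (331.3,242.5)], three chunks to the rear, lip at top-image row 176. Now measuring.

```bash
python3 - <<'E'
from h import *
np.set_printoptions(precision=1,suppress=True)
T=np.load('top1.npy',allow_pickle=True).item();S=np.load('side1.npy',allow_pickle=True).item()
hsv=cv2.cvtColor(T['pixels'],cv2.COLOR_RGB2HSV)
# handle (brown) top view
m=cv2.inRange(hsv,(3,120,60),(14,255,255));m[:, :300]=0;m[:150]=0;m[:,360:]=0
v,u=np.nonzero(m);r=cv2.minAreaRect(np.c_[u,v].astype(np.float32));bx=cv2.boxPoints(r);print(r,[onz(T,*p,116)[:2] for p in bx])
f=onz(T,332,191,116);b=onz(T,331.3,242.5,116);print('handle f,b',f,b,np.linalg.norm(f-b))
print('lip L,R',onz(T,306,176.5,4),onz(T,344,176.5,4),'back',onz(T,305.5,233,45),onz(T,344.5,233,45))
# handle in side: ends of top face
print('side handle front,back top', onz(S,245+150/4.7,120+82/4.7,116),onz(S,245+(752-395)/4.7,120+123/4.7,116))
# dish: high V low S
for n,c,roi in(('T',T,(130,220,140,225)),('S',S,(230,310,180,270))):
    h=cv2.cvtColor(c['pixels'],cv2.COLOR_RGB2HSV);y0,y1,x0,x1=roi
    mm=np.zeros(h.shape[:2],np.uint8);mm[y0:y1,x0:x1]=((h[y0:y1,x0:x1,1]<60)&(h[y0:y1,x0:x1,2]>90))*255
    k=max(cv2.findContours(mm,0,2)[0],key=cv2.contourArea);e=cv2.fitEllipse(cv2.convexHull(k));print(n,e,onz(c,*e[0],34),onz(c,*e[0],16))
    P=np.array([onz(c,*p[0],34)[:2] for p in cv2.convexHull(k)],np.float32);print(cv2.minEnclosingCircle(P))
for n,p in dict(a=(230.5,161),b=(200,233),h1=(163,133),h2=(131,206)).items(): print('T post',n,onz(T,*p,75)[:2])
for p in((219.5,214),(283.5,256)): print('S post',onz(S,*p,75)[:2])
print('edge tri',tri(T,(101,93),S,(114,237)),tri(T,(57,187),S,(230,331)))
E
python3 - <<'E'
import cv2,numpy as np
a=cv2.imread('pics/top1.png');b=cv2.imread('pics/side1.png')
A=cv2.resize(a[85:245,50:245],None,fx=2.5,fy=2.5,interpolation=2);B=cv2.resize(b[205:345,105:295],None,fx=2,fy=2,interpolation=2)
m=np.zeros((410,800,3),np.uint8);A=A[:, :];B=B[:,:]
m=np.zeros((410,880,3),np.uint8);m[:A.shape[0],:A.shape[1]]=A;m[:B.shape[0],490:490+B.shape[1]]=B
cv2.imwrite('pics/crop2.png',cv2.convertScaleAbs(m[:,:800] if False else cv2.resize(m,(792,369)),alpha=1.5))
E
```

```text
((331.0113830566406, 216.4891357421875), (5.06541633605957, 51.05406188964844), 1.2730300426483154) [array([ 409.2, -251.1]), array([ 526.2, -255.4]), array([ 525.9, -267.2]), array([ 408.8, -262.7])]
handle f,b [ 526.  -262.3  116. ] [ 407.9 -258.9  116. ] 118.182984196988
lip L,R [ 573.2 -215.3    4. ] [ 573.  -315.8    4. ] back [ 426.8 -207.8   45. ] [ 426.4 -305.2   45. ]
side handle front,back top [ 527.1 -262.4  116. ] [ 409.7 -261.2  116. ]
T ((180.45663452148438, 182.28758239746094), (63.358768463134766, 65.27288055419922), 28.11202049255371) [556.  110.2  34. ] [557.8 114.6  16. ]
((556.8082885742188, 110.48615264892578), 84.33531188964844)
S ((222.5662078857422, 272.17034912109375), (63.382598876953125, 73.01709747314453), 78.67481231689453) [554.9 113.6  34. ] [559.7 103.9  16. ]
((556.7463989257812, 109.87342834472656), 84.7087173461914)
T post a [603.7 -23. ]
T post b [428.1  50.3]
T post h1 [675.7 146.9]
T post h2 [493.4 223.3]
S post [602.8 -14.1]
S post [426.1  59.4]
edge tri (array([714.5, 221.2, 262.6]), np.float64(1.6919167135981859)) (array([492.3, 322.3, 221.1]), np.float64(71.39482981775089))
```

View pics/crop2.png

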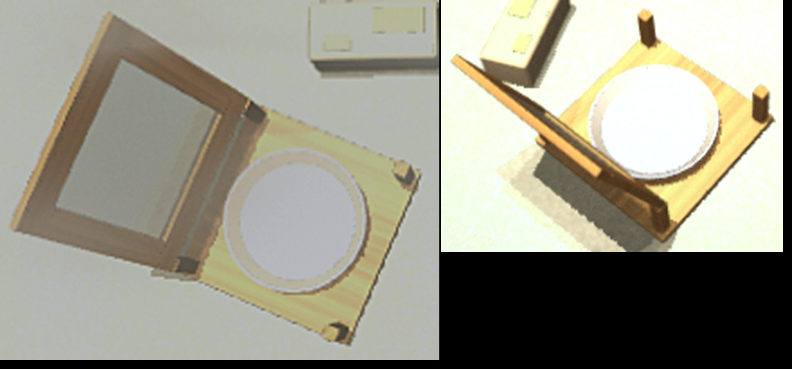

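Side and top agree: dish centre (557,110), stand yaw about −22.6°, cover about 1.92 rad, handle point about (487.5,−261) with scoop yaw about −1.5°. Sizes check: handle 118, lip 100.5, dish radius 84. Going above the scoop.

>>> carry_out --translation '[[0.0355, -0.0965, -0.007], [0.0355, -0.0965, -0.007], [0.0355, -0.0965, -0.007], [0.0355, -0.0965, -0.007], [0.0355, -0.0965, -0.007], [0.0355, -0.0965, -0.007], [0.0355, -0.0965, -0.007], [0.0355, -0.0965, -0.007], [0.0355, -0.0965, -0.007], [0.0355, -0.0965, -0.007]]' --angular '[[0, 0, 0.0223], [0, 0, 0.0223], [0, 0, 0.0223], [0, 0, 0.0223], [0, 0, 0.0223], [0, 0, 0.0223], [0, 0, 0.0223], [0, 0, 0.0223], [0, 0, 0.0223], [0, 0, 0.0223]]' --hand '[1, 1, 1, 1, 1, 1, 1, 1, 1, 1]' --newtons 100

```text
clock: 1.35
ee_pos: [346.1, 123.5, 228.2]
orientation: [[0.203, 0.0, -0.979], [0.979, -0.0, 0.203], [-0.0, -1.0, -0.0]]
ft_force: [0.5, 1.0, -0.3]
finger_gap: 85.2
```

>>> carry_out --translation '[[0.0355, -0.0965, -0.007], [0.0355, -0.0965, -0.007], [0.0355, -0.0965, -0.007], [0.0355, -0.0965, -0.007], [0.0355, -0.0965, -0.007], [0.0355, -0.0965, -0.007], [0.0355, -0.0965, -0.007], [0.0355, -0.0965, -0.007], [0.0355, -0.0965, -0.007], [0.0355, -0.0965, -0.007]]' --angular '[[0, 0, 0.0223], [0, 0, 0.0223], [0, 0, 0.0223], [0, 0, 0.0223], [0, 0, 0.0223], [0, 0, 0.0223], [0, 0, 0.0223], [0, 0, 0.0223], [0, 0, 0.0223], [0, 0, 0.0223]]' --hand '[1, 1, 1, 1, 1, 1, 1, 1, 1, 1]'

```text
clock: 2.6
ee_pos: [488.1, -262.5, 199.9]
orientation: [[0.029, -0.0, -1.0], [1.0, 0.0, 0.029], [0.0, -1.0, 0.0]]
ft_force: [-0.7, 0.5, 0.9]
finger_gap: 85.7
```

>>> carry_out --translation '[[0, 0.004, -0.03], [0, 0, -0.03], [0, 0, -0.03], [0, 0, -0.03], [0, 0, -0.03], [0, 0, -0.03], [0, 0, -0.025], [0, 0, -0.025], [0, 0, 0], [0, 0, 0]]' --angular '[[0, 0, 0], [0, 0, 0], [0, 0, 0], [0, 0, 0], [0, 0, 0], [0, 0, 0], [0, 0, 0], [0, 0, 0], [0, 0, 0], [0, 0, 0]]' --hand '[1, 1, 1, 1, 1, 1, 1, 1, 0.5, 0.4]'

```text
clock: 3.85
ee_pos: [488.0, -259.7, 108.5]
orientation: [[0.03, 0.0, -1.0], [1.0, -0.0, 0.03], [-0.0, -1.0, -0.0]]
ft_force: [-0.1, 0.4, -0.4]
finger_gap: 51.8
```

```bash
python3 - <<'E'
from h import *
c=cap('side');a=c['pixels'][90:220,200:360,::-1];t=cap('top')['pixels'][150:260,280:370,::-1]
A=cv2.resize(a,None,fx=3,fy=3,interpolation=2);B=cv2.resize(t,None,fx=3.4,fy=3.4,interpolation=2)
m=np.zeros((400,790,3),np.uint8);m[:390,:480]=A;m[:B.shape[0],484:484+B.shape[1]]=B
cv2.imwrite('pics/grasp.png',cv2.convertScaleAbs(m,alpha=1.4));print(env.get_obs()['ee_pos'],env.get_obs()['finger_gap'])
E
```

```text
[ 488.07472353 -259.7105666   108.6821633 ] 36.75087354921998
```

View pics/grasp.png

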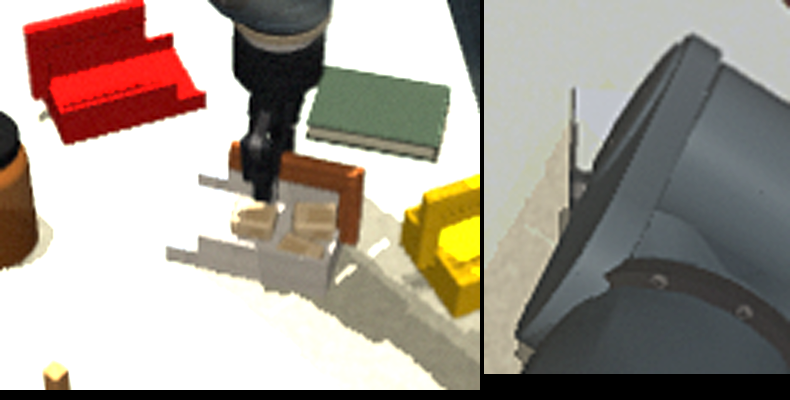

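The fingers straddle the bar at crop (265,170), about a third back from its free end. That is the right place. Closing and lifting smoothly.

>>> carry_out --translation '[[0, 0, 0], [0, 0, 0], [0, 0, 0], [0, 0, 0], [0, 0, 0], [0, 0, 0], [0, 0, 0.006], [0, 0, 0.015], [0, 0, 0.025], [0, 0, 0.03]]' --angular '[[0, 0, 0], [0, 0, 0], [0, 0, 0], [0, 0, 0], [0, 0, 0], [0, 0, 0], [0, 0, 0], [0, 0, 0], [0, 0, 0], [0, 0, 0]]' --hand '[0.1, 0, 0, 0, 0, 0, 0, 0, 0, 0]' --newtons 100

```text
clock: 5.2
ee_pos: [487.9, -259.6, 139.6]
orientation: [[0.029, 0.0, -1.0], [1.0, -0.0, 0.029], [-0.0, -1.0, -0.0]]
ft_force: [-0.1, -0.4, -2.5]
finger_gap: 12.9
```

>>> carry_out --translation '[[-0.0015, 0.0153, 0.0061], [-0.0031, 0.0306, 0.0122], [-0.0046, 0.0459, 0.0183], [-0.0062, 0.0612, 0.0244], [-0.0062, 0.0612, 0.0244], [-0.0062, 0.0612, 0.0244], [-0.0062, 0.0612, 0.0244], [-0.0062, 0.0612, 0.0183], [-0.0062, 0.0612, 0.0122], [-0.0062, 0.0612, 0.0061]]' --angular '[[0, 0, -0.0068], [0, 0, -0.0137], [0, 0, -0.0205], [0, 0, -0.0273], [0, 0, -0.0273], [0, 0, -0.0273], [0, 0, -0.0273], [0, 0, -0.0273], [0, 0, -0.0273], [0, 0, -0.0273]]' --hand '[0, 0, 0, 0, 0, 0, 0, 0, 0, 0]'

```text
clock: 6.45
ee_pos: [466.3, -50.0, 207.2]
orientation: [[0.211, -0.0, -0.977], [0.977, 0.0, 0.211], [0.0, -1.0, 0.0]]
ft_force: [0.2, -0.4, -2.2]
finger_gap: 12.6
```

>>> carry_out --translation '[[-0.0062, 0.0612, 0], [-0.0062, 0.0612, 0], [-0.0062, 0.0612, 0], [-0.0062, 0.0612, 0], [-0.0062, 0.0612, 0], [-0.0062, 0.0612, 0], [-0.0062, 0.0612, 0], [-0.0046, 0.0459, 0], [-0.0031, 0.0306, 0], [-0.0015, 0.0153, 0]]' --angular '[[0, 0, -0.0273], [0, 0, -0.0273], [0, 0, -0.0273], [0, 0, -0.0273], [0, 0, -0.0273], [0, 0, -0.0273], [0, 0, -0.0273], [0, 0, -0.0205], [0, 0, -0.0137], [0, 0, -0.0068]]' --hand '[0, 0, 0, 0, 0, 0, 0, 0, 0, 0]'

```text
clock: 7.7
ee_pos: [445.4, 157.2, 207.0]
orientation: [[0.384, -0.0, -0.923], [0.923, -0.0, 0.384], [-0.0, -1.0, 0.0]]
ft_force: [-0.3, -0.4, -2.1]
finger_gap: 13.1
```

```bash
python3 - <<'E'
from h import *
c=cap('side');a=c['pixels'][150:370,130:400,::-1]
cv2.imwrite('pics/over.png',cv2.convertScaleAbs(cv2.resize(a,None,fx=2.5,fy=2.5,interpolation=2),alpha=1.3))
o=env.get_obs();p=o['ee_pos'];R=o['orientation'];print(p,R,o['ft_force'],o['q'])
ex=np.array([.923,-.384,0]);lip=p+85*ex-np.array([0,0,104]);ey=np.array([.384,.923,0])
for s in(-48,0,48):print(s,(proj(c,lip+s*ey)-[130,150])*2.5)
E
```

```text
[445.49577249 157.34921863 206.99628034] [[ 3.83980774e-01 -1.25734730e-04 -9.23341080e-01]
 [ 9.23341087e-01  9.23756533e-05  3.83980765e-01]
 [ 3.70145176e-05 -9.99999988e-01  1.51566517e-04]] [-0.19559891  0.74485899 -2.59856215] [ 2.40882781e-01  2.74171137e-01  1.89695449e+00  1.45059315e-04
  9.70567095e-01 -9.35891766e-01]
-48 [290.76899869 246.93975716]
0 [255.16543337 283.78271816]
48 [218.0912839  322.09071975]
```

View pics/over.png

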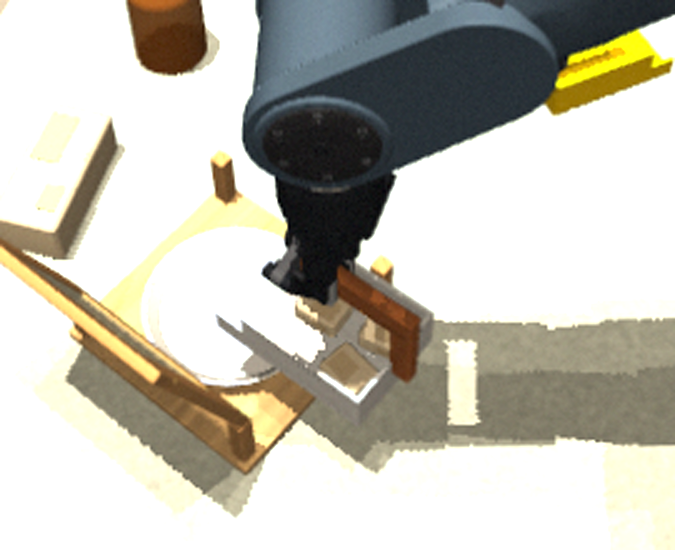

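The near lip corner shows at crop (217,322), against a predicted (218,322). All three chunks are still in the tray and the lip is over the dish. Lowering now, and computing the tilt rows about the lip.

>>> carry_out --translation '[[0, 0, -0.006], [0, 0, -0.012], [0, 0, -0.0185], [0, 0, -0.0246], [0, 0, -0.0246], [0, 0, -0.0246], [0, 0, -0.0185], [0, 0, -0.0123], [0, 0, -0.006], [0, 0, 0]]' --angular '[[0, 0, 0], [0, 0, 0], [0, 0, 0], [0, 0, 0], [0, 0, 0], [0, 0, 0], [0, 0, 0], [0, 0, 0], [0, 0, 0], [0, 0, 0]]' --hand '[0, 0, 0, 0, 0, 0, 0, 0, 0, 0]'

```text
clock: 9.0
ee_pos: [445.8, 156.6, 148.2]
orientation: [[0.384, 0.0, -0.923], [0.923, 0.0, 0.384], [0.0, -1.0, -0.0]]
ft_force: [0.6, -0.1, -2.1]
finger_gap: 12.7
```

```bash
python3 - <<'E'
import numpy as np
th=np.r_[0,1,3,5.5,8,10.5,13,15.5,18,20,21.5, 23,24.5,26,27.5,29,30.5,32,33.5,35,36.5]
lz=np.interp(th,[0,8,21,40],[0,0,-10,-10]);t=np.radians(th)
x=-85*np.cos(t)+104*np.sin(t);z=85*np.sin(t)+104*np.cos(t)+lz
for i in range(20):
    dx,dz,da=x[i+1]-x[i],z[i+1]-z[i],(th[i+1]-th[i])/45
    print(np.round([dx*.923/400,-dx*.384/400,dz/400],4).tolist(),np.round([da*.384,da*.923,0],4).tolist())
E
```

```text
[0.0042, -0.0018, 0.0037] [0.0085, 0.0205, 0.0]
[0.0086, -0.0036, 0.0071] [0.0171, 0.041, 0.0]
[0.0111, -0.0046, 0.0084] [0.0213, 0.0513, 0.0]
[0.0114, -0.0047, 0.0079] [0.0213, 0.0513, 0.0]
[0.0117, -0.0049, 0.0025] [0.0213, 0.0513, 0.0]
[0.012, -0.005, 0.002] [0.0213, 0.0513, 0.0]
[0.0123, -0.0051, 0.0014] [0.0213, 0.0513, 0.0]
[0.0125, -0.0052, 0.0008] [0.0213, 0.0513, 0.0]
[0.0101, -0.0042, 0.0002] [0.0171, 0.041, 0.0]
[0.0077, -0.0032, 0.0009] [0.0128, 0.0308, 0.0]
[0.0078, -0.0032, 0.0026] [0.0128, 0.0308, 0.0]
[0.0078, -0.0033, 0.0024] [0.0128, 0.0308, 0.0]
[0.0079, -0.0033, 0.0021] [0.0128, 0.0308, 0.0]
[0.0079, -0.0033, 0.0019] [0.0128, 0.0308, 0.0]
[0.008, -0.0033, 0.0017] [0.0128, 0.0308, 0.0]
[0.008, -0.0033, 0.0015] [0.0128, 0.0308, 0.0]
[0.008, -0.0033, 0.0012] [0.0128, 0.0308, 0.0]
[0.0081, -0.0034, 0.001] [0.0128, 0.0308, 0.0]
[0.0081, -0.0034, 0.0008] [0.0128, 0.0308, 0.0]
[0.0081, -0.0034, 0.0005] [0.0128, 0.0308, 0.0]
```

>>> carry_out --translation '[[0.0042, -0.0018, 0.0037], [0.0086, -0.0036, 0.0071], [0.0111, -0.0046, 0.0084], [0.0114, -0.0047, 0.0079], [0.0117, -0.0049, 0.0025], [0.012, -0.005, 0.002], [0.0123, -0.0051, 0.0014], [0.0125, -0.0052, 0.0008], [0.0101, -0.0042, 0.0002], [0.0077, -0.0032, 0.0009]]' --angular '[[0.0085, 0.0205, 0], [0.0171, 0.041, 0], [0.0213, 0.0513, 0], [0.0213, 0.0513, 0], [0.0213, 0.0513, 0], [0.0213, 0.0513, 0], [0.0213, 0.0513, 0], [0.0213, 0.0513, 0], [0.0171, 0.041, 0], [0.0128, 0.0308, 0]]' --hand '[0, 0, 0, 0, 0, 0, 0, 0, 0, 0]'

```text
clock: 10.25
ee_pos: [487.0, 139.5, 162.4]
orientation: [[0.384, -0.339, -0.859], [0.923, 0.141, 0.357], [0.0, -0.93, 0.367]]
ft_force: [-0.1, -0.2, -2.1]
finger_gap: 12.8
```

>>> carry_out --translation '[[0.0078, -0.0032, 0.0026], [0.0078, -0.0033, 0.0024], [0.0079, -0.0033, 0.0021], [0.0079, -0.0033, 0.0019], [0.008, -0.0033, 0.0017], [0.008, -0.0033, 0.0015], [0.008, -0.0033, 0.0012], [0.0081, -0.0034, 0.001], [0.0081, -0.0034, 0.0008], [0.0081, -0.0034, 0.0005]]' --angular '[[0.0128, 0.0308, 0], [0.0128, 0.0308, 0], [0.0128, 0.0308, 0], [0.0128, 0.0308, 0], [0.0128, 0.0308, 0], [0.0128, 0.0308, 0], [0.0128, 0.0308, 0], [0.0128, 0.0308, 0], [0.0128, 0.0308, 0], [0.0128, 0.0308, 0]]' --hand '[0, 0, 0, 0, 0, 0, 0, 0, 0, 0]'

```text
clock: 11.5
ee_pos: [518.5, 126.3, 168.4]
orientation: [[0.384, -0.551, -0.741], [0.923, 0.229, 0.308], [-0.0, -0.803, 0.596]]
ft_force: [-0.8, 0.1, -2.7]
finger_gap: 12.6
```

```bash
cat > v.py <<'E'
import sys
from h import *
c=cap('side');a=c['pixels'][150:370,130:400,::-1]
t=cap('top')['pixels'][80:260,50:290,::-1]
m=np.zeros((440,780,3),np.uint8);A=cv2.resize(a,None,fx=1.8,fy=1.8,interpolation=2);B=cv2.resize(t,None,fx=1.2,fy=1.2,interpolation=2)
m[:396,:486]=A;m[:216,490:490+288]=B
cv2.imwrite('pics/'+sys.argv[1],cv2.convertScaleAbs(m,alpha=1.3))
o=env.get_obs();print(o['ee_pos'],o['ft_force'],o['q'],o['finger_gap'])
E
python3 v.py tilt.png
```

```text
[518.66729467 126.08555348 168.05827256] [-0.4851999 -0.7892176 -1.602768 ] [ 0.03790763  0.68789348  1.46434264  0.25210752  1.58195141 -1.21289222] 12.842602428400081
```

View pics/tilt.png

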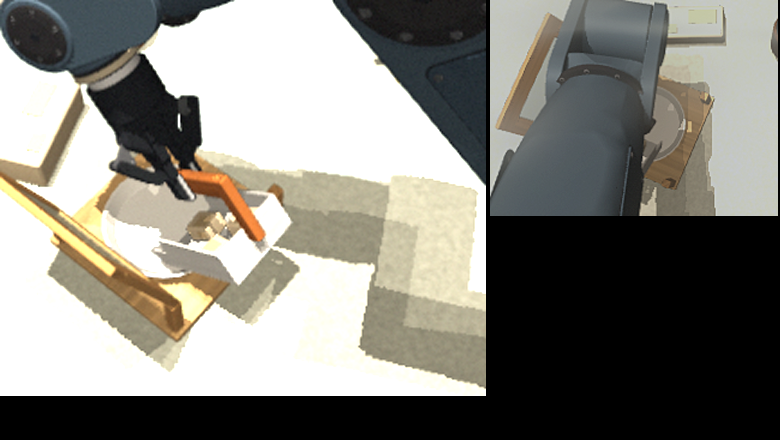

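Two chunks are visible part-way down the tilted tray at crop (205,225), so they are sliding slowly. I'll tilt further and wait.

>>> carry_out --translation '[[0.0052, -0.0022, 0], [0.0052, -0.0022, 0], [0.0052, -0.0022, 0], [0.0052, -0.0022, 0], [0.0052, -0.0022, 0], [0.0052, -0.0022, 0], [0, 0, 0], [0, 0, 0], [0, 0, 0], [0, 0, 0]]' --angular '[[0.0081, 0.0195, 0], [0.0081, 0.0195, 0], [0.0081, 0.0195, 0], [0.0081, 0.0195, 0], [0.0081, 0.0195, 0], [0.0081, 0.0195, 0], [0, 0, 0], [0, 0, 0], [0, 0, 0], [0, 0, 0]]' --hand '[0, 0, 0, 0, 0, 0, 0, 0, 0, 0]'

```text
clock: 12.85
ee_pos: [530.7, 121.1, 168.5]
orientation: [[0.384, -0.62, -0.684], [0.923, 0.258, 0.284], [-0.0, -0.741, 0.672]]
ft_force: [-0.4, 0.8, -2.1]
finger_gap: 12.5
```

```bash
python3 v.py tilt2.png
```

```text
[530.77471501 121.09301098 168.48949667] [-0.8275256  -0.39627897 -1.88585254] [ 0.01876133  0.75103102  1.38451368  0.27485591  1.69438136 -1.22225434] 12.73973460641209
```

View pics/tilt2.png

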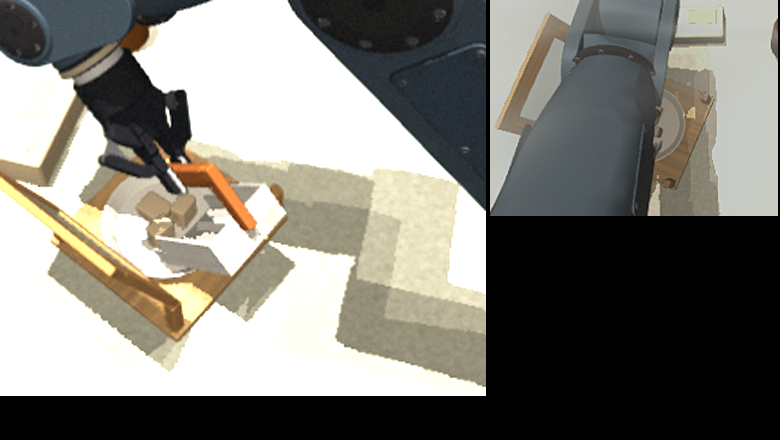

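Three chunks show at the lip in the dish: crop (152,207), (183,210), (158,232). Backing the lip away slowly while still tipped so the last one clears it.

>>> carry_out --translation '[[-0.004, 0.0015, 0.0031], [-0.0072, 0.003, 0.0035], [-0.0072, 0.003, 0.0035], [-0.0072, 0.003, 0.0035], [-0.0072, 0.003, 0.0035], [-0.0072, 0.003, 0.0035], [-0.0072, 0.003, 0.0035], [-0.0072, 0.003, 0.0035], [-0.004, 0.0015, 0.0031], [0, 0, 0]]' --angular '[[0, 0, 0], [0, 0, 0], [0, 0, 0], [0, 0, 0], [0, 0, 0], [0, 0, 0], [0, 0, 0], [0, 0, 0], [0, 0, 0], [0, 0, 0]]' --hand '[0, 0, 0, 0, 0, 0, 0, 0, 0, 0]'

```text
clock: 14.2
ee_pos: [507.4, 130.7, 180.8]
orientation: [[0.384, -0.62, -0.684], [0.923, 0.258, 0.284], [-0.0, -0.741, 0.672]]
ft_force: [0.7, 0.1, -1.0]
finger_gap: 12.5
```

```bash
python3 v.py tilt3.png
```

```text
[507.50147794 130.65248733 180.69943833] [-0.0356527  -0.46545164 -2.76931299] [ 0.03393871  0.69943911  1.44900875  0.28411556  1.67846759 -1.21343728] 12.543480567460755
```

View pics/tilt3.png

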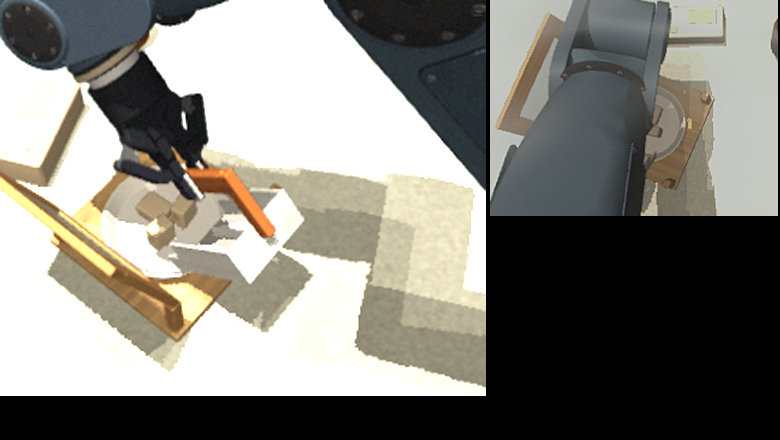

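All three chunks lie in the dish, at crop (152,205), (183,212), (160,235), and the scoop is empty. Raising and levelling the scoop, then returning it to its old spot.

>>> carry_out --translation '[[-0.0139, 0.0058, 0.02], [-0.0139, 0.0058, 0.02], [-0.0139, 0.0058, 0.02], [-0.0139, 0.0058, 0.02], [-0.0139, 0.0058, 0.02], [-0.0139, 0.0058, 0.02], [-0.0139, 0.0058, 0.02], [-0.0139, 0.0058, 0.02], [-0.0139, 0.0058, 0.02], [-0.0139, 0.0058, 0.02]]' --angular '[[-0.036, -0.0866, 0], [-0.036, -0.0866, 0], [-0.036, -0.0866, 0], [-0.036, -0.0866, 0], [-0.036, -0.0866, 0], [-0.036, -0.0866, 0], [-0.036, -0.0866, 0], [-0.036, -0.0866, 0], [-0.036, -0.0866, 0], [-0.036, -0.0866, 0]]' --hand '[0, 0, 0, 0, 0, 0, 0, 0, 0, 0]'

```text
clock: 15.55
ee_pos: [451.5, 153.9, 261.0]
orientation: [[0.384, 0.002, -0.923], [0.923, -0.001, 0.384], [-0.0, -1.0, -0.002]]
ft_force: [-0.2, -0.4, -1.9]
finger_gap: 12.5
```

>>> carry_out --translation '[[0.009, -0.1035, 0], [0.009, -0.1035, 0], [0.009, -0.1035, 0], [0.009, -0.1035, 0], [0.009, -0.1035, -0.02], [0.009, -0.1035, -0.04], [0.009, -0.1035, -0.06], [0.009, -0.1035, -0.06], [0.009, -0.1035, -0.06], [0.009, -0.1035, -0.04]]' --angular '[[0, 0, 0.0464], [0, 0, 0.0464], [0, 0, 0.0464], [0, 0, 0.0464], [0, 0, 0.0464], [0, 0, 0.0464], [0, 0, 0.0464], [0, 0, 0.0464], [0, 0, 0.0464], [0, 0, 0.0464]]' --hand '[0, 0, 0, 0, 0, 0, 0, 0, 0, 0]'

```text
clock: 16.8
ee_pos: [487.4, -261.3, 147.5]
orientation: [[0.029, -0.001, -1.0], [1.0, 0.001, 0.029], [0.001, -1.0, 0.001]]
ft_force: [1.0, -0.1, -1.3]
finger_gap: 12.3
```

>>> carry_out --translation '[[0, 0, -0.018], [0, 0, -0.02], [0, 0, -0.018], [0, 0, -0.014], [0, 0, -0.01], [0, 0, -0.007], [0, 0, -0.004], [0, 0, -0.004], [0, 0, 0], [0, 0, 0]]' --angular '[[0, 0, 0], [0, 0, 0], [0, 0, 0], [0, 0, 0], [0, 0, 0], [0, 0, 0], [0, 0, 0], [0, 0, 0], [0, 0, 0], [0, 0, 0]]' --hand '[0, 0, 0, 0, 0, 0, 0, 0, 0, 0]'

```text
clock: 18.05
ee_pos: [487.9, -260.2, 110.8]
orientation: [[0.03, 0.0, -1.0], [1.0, -0.0, 0.03], [-0.0, -1.0, -0.0]]
ft_force: [-0.2, -0.3, -1.3]
finger_gap: 12.5
```

>>> carry_out --translation '[[0, 0, -0.002], [0, 0, -0.002], [0, 0, -0.0015], [0, 0, 0], [0, 0, 0], [0, 0, 0], [0, 0, 0], [0, 0, 0], [0, 0, 0], [0, 0, 0]]' --angular '[[0, 0, 0], [0, 0, 0], [0, 0, 0], [0, 0, 0], [0, 0, 0], [0, 0, 0], [0, 0, 0], [0, 0, 0], [0, 0, 0], [0, 0, 0]]' --hand '[0, 0, 0, 0, 0, 0, 0, 0, 0, 0]'

```text
clock: 19.3
ee_pos: [487.8, -260.1, 108.5]
orientation: [[0.03, -0.0, -1.0], [1.0, -0.0, 0.03], [-0.0, -1.0, 0.0]]
ft_force: [-0.5, 0.1, -2.6]
finger_gap: 12.7
```

>>> carry_out --translation '[[0, 0, -0.0015], [0, 0, 0], [0, 0, 0], [0, 0, 0], [0, 0, 0], [0, 0, 0.01], [0, 0, 0.03], [0, 0, 0.06], [0, 0, 0.08], [0, 0, 0.1]]' --angular '[[0, 0, 0], [0, 0, 0], [0, 0, 0], [0, 0, 0], [0, 0, 0], [0, 0, 0], [0, 0, 0], [0, 0, 0], [0, 0, 0], [0, 0, 0]]' --hand '[0, 0, 0.25, 0.4, 0.6, 0.6, 0.6, 0.6, 0.6, 0.6]'

```text
clock: 20.55
ee_pos: [487.6, -260.0, 221.4]
orientation: [[0.03, -0.0, -1.0], [1.0, 0.0, 0.03], [0.0, -1.0, 0.0]]
ft_force: [1.1, -0.2, 0.2]
finger_gap: 51.7
```

Scoop released. For the cover, I'll go up and over to its outer side with the fingers shut and push the free edge along its arc. On the way I'll check the scoop and dish.

>>> carry_out --translation '[[0.0186, 0.0701, 0.03], [0.0186, 0.0701, 0.03], [0.0186, 0.0701, 0.03], [0.0186, 0.0701, 0.03], [0.0186, 0.0701, 0.03], [0.0186, 0.0701, 0.03], [0.0186, 0.0701, 0.03], [0.0186, 0.0701, 0.03], [0.0186, 0.0701, 0.03], [0.0186, 0.0701, 0.03]]' --angular '[[0, 0, -0.1233], [0, 0, -0.1233], [0, 0, -0.1233], [0, 0, -0.1233], [0, 0, -0.1233], [0, 0, -0.1233], [0, 0, -0.1233], [0, 0, -0.1233], [0, 0, -0.1233], [0, 0, -0.1233]]' --hand '[0.4, 0.2, 0, 0, 0, 0, 0, 0, 0, 0]' --newtons 60

```text
clock: 21.8
ee_pos: [562.2, 21.2, 341.3]
orientation: [[0.842, 0.001, -0.539], [0.539, -0.0, 0.842], [0.001, -1.0, -0.0]]
ft_force: [0.2, -0.2, -0.3]
finger_gap: 0.1
```

>>> carry_out --translation '[[0.0186, 0.0701, 0], [0.0186, 0.0701, 0], [0.0186, 0.0701, 0], [0.0186, 0.0701, 0], [0.0186, 0.0701, 0], [0.0186, 0.0701, 0], [0.0186, 0.0701, 0], [0.0186, 0.0701, 0], [0.0186, 0.0701, 0], [0.0186, 0.0701, 0]]' --angular '[[0, 0, -0.1233], [0, 0, -0.1233], [0, 0, -0.1233], [0, 0, -0.1233], [0, 0, -0.1233], [0, 0, -0.1233], [0, 0, -0.1233], [0, 0, -0.1233], [0, 0, -0.1233], [0, 0, -0.1233]]' --hand '[0, 0, 0, 0, 0, 0, 0, 0, 0, 0]'

```text
clock: 23.05
ee_pos: [636.6, 301.5, 341.0]
orientation: [[0.922, 0.001, 0.388], [-0.388, 0.0, 0.922], [0.0, -1.0, 0.001]]
ft_force: [-0.5, 0.0, 0.2]
finger_gap: -0.1
```

```bash
python3 - <<'E'
from h import *
c=cap('side','pre_side.png');t=cap('top','pre_top.png')
A=cv2.imread('pics/pre_side.png');B=cv2.imread('pics/pre_top.png')
m=np.zeros((400,800,3),np.uint8);m[:384,:480]=A[:,:480];m[:375,485:]=cv2.resize(B[80:260,50:360],None,fx=1.015,fy=1.9)[:375,:315][:,:315] if 0 else 0
b=cv2.resize(B[80:260,50:360],(315,183));m[:183,485:]=b
cv2.imwrite('pics/pre.png',cv2.convertScaleAbs(m,alpha=1.3))
o=env.get_obs();p=o['ee_pos'];print(p,o['orientation'],o['q'],o['ft_force'])
H=np.array([594.1,199.7,81]);ex=np.array([.923,-.384,0]);ey=np.array([.384,.923,0])
for s in(-105,105):
  for th in(1.92,):
    print('pred corner side px',proj(c,H+s*ex+ey*200*-np.cos(th)+[0,0,200*np.sin(th)]))
print('scoop top face ends pred', proj(c,[527,-261.5,116]),proj(c,[408,-258,116]))
E
```

```text
[636.38448576 302.86365681 340.15887644] [[ 9.22760385e-01 -2.64977420e-05  3.85374196e-01]
 [-3.85374113e-01  5.96734633e-04  9.22760227e-01]
 [-2.54417192e-04 -9.99999822e-01  5.40431536e-04]] [3.77974260e-01 5.90867012e-01 1.07788965e+00 5.67122109e-04
 1.47264042e+00 7.73532037e-01] [-0.03757747 -0.00817481  0.32210638]
pred corner side px [193.31163227 299.42751751]
pred corner side px [111.93785841 235.45364245]
scoop top face ends pred [276.8429474  137.69496406] [321.37374373 147.16110153]
```

View pics/pre.png

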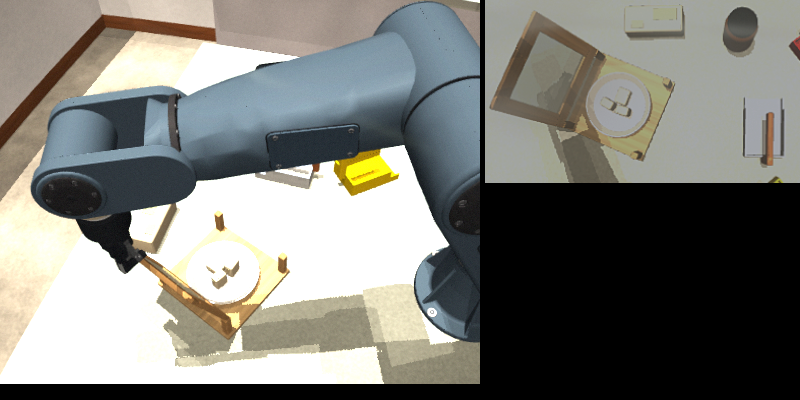

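Chunks are all in the dish (top crop (607,103), (622,95), (622,112)). The scoop stands upright at its old place. The fingers are behind and above the cover edge (side (130,262)), clear of it. Computing the arc rows.

```bash
python3 - <<'E'
import numpy as np
th=np.linspace(1.57,0.06,31);r=np.linspace(178,188,31)
e=-r*np.cos(th)+5*np.sin(th)+11;z=106+r*np.sin(th)+5*np.cos(th)
for i in range(30):
    de,dz=np.diff(e)[i],np.diff(z)[i];print(np.round([de*.384/400,de*.923/400,dz/400],4).tolist(),end=', ' if i%10<9 else '\n\n')
print(e[[0,10,20,30]],z[[0,10,20,30]])
E
```

```text
[-0.0086, -0.0207, 0.0009], [-0.0086, -0.0208, -0.0003], [-0.0086, -0.0208, -0.0014], [-0.0086, -0.0207, -0.0025], [-0.0086, -0.0206, -0.0037], [-0.0085, -0.0205, -0.0048], [-0.0084, -0.0202, -0.0059], [-0.0083, -0.02, -0.007], [-0.0082, -0.0197, -0.0081], [-0.008, -0.0193, -0.0092]

[-0.0079, -0.0189, -0.0103], [-0.0077, -0.0184, -0.0113], [-0.0074, -0.0179, -0.0123], [-0.0072, -0.0173, -0.0133], [-0.007, -0.0167, -0.0143], [-0.0067, -0.0161, -0.0152], [-0.0064, -0.0154, -0.0161], [-0.0061, -0.0146, -0.0169], [-0.0058, -0.0138, -0.0177], [-0.0054, -0.013, -0.0185]

[-0.0051, -0.0122, -0.0192], [-0.0047, -0.0113, -0.0199], [-0.0043, -0.0103, -0.0205], [-0.0039, -0.0094, -0.0211], [-0.0035, -0.0084, -0.0216], [-0.0031, -0.0074, -0.0221], [-0.0027, -0.0064, -0.0225], [-0.0022, -0.0053, -0.0229], [-0.0018, -0.0043, -0.0232], [-0.0013, -0.0032, -0.0234]

[  15.85825226  -72.21428507 -142.46189681 -176.36188148] [284.0039252  267.18982765 208.84077015 122.26423592]
```

>>> carry_out --translation '[[0, 0, -0.02], [0, 0, -0.03], [0, 0, -0.04], [0, 0, -0.04], [0, 0, -0.03], [0, 0, -0.0225], [-0.0072, -0.0173, 0], [-0.0096, -0.0231, 0], [-0.0072, -0.0173, 0], [-0.0072, -0.0173, 0]]' --angular '[[0, 0, 0], [0, 0, 0], [0, 0, 0], [0, 0, 0], [0, 0, 0], [0, 0, 0], [0, 0, 0], [0, 0, 0], [0, 0, 0], [0, 0, 0]]' --hand '[0, 0, 0, 0, 0, 0, 0, 0, 0, 0]'

```text
clock: 24.4
ee_pos: [624.4, 270.6, 268.0]
orientation: [[0.923, 0.002, 0.386], [-0.386, 0.001, 0.923], [0.001, -1.0, 0.002]]
ft_force: [2.1, 3.5, 3.3]
finger_gap: 0.2
```

Contact at the expected place, about 4 N. Pushing on.

>>> carry_out --translation '[[-0.0084, -0.0201, 0.0057], [-0.0084, -0.0201, 0.0057], [-0.0084, -0.0201, 0.0057], [-0.0084, -0.0201, 0.0057], [-0.0084, -0.0201, 0.0057], [-0.0084, -0.0201, 0.0057], [-0.0084, -0.0201, 0.0057], [-0.0086, -0.0207, 0.0009], [-0.0086, -0.0208, -0.0003], [-0.0086, -0.0208, -0.0014]]' --angular '[[0, 0, 0], [0, 0, 0], [0, 0, 0], [0, 0, 0], [0, 0, 0], [0, 0, 0], [0, 0, 0], [0, 0, 0], [0, 0, 0], [0, 0, 0]]' --hand '[0, 0, 0, 0, 0, 0, 0, 0, 0, 0]'

```text
clock: 25.65
ee_pos: [590.0, 189.0, 282.5]
orientation: [[0.923, -0.0, 0.385], [-0.385, 0.0, 0.923], [-0.0, -1.0, 0.0]]
ft_force: [0.7, 1.4, -0.7]
finger_gap: -0.2
```

>>> carry_out --translation '[[-0.0086, -0.0207, -0.0025], [-0.0086, -0.0206, -0.0037], [-0.0085, -0.0205, -0.0048], [-0.0084, -0.0202, -0.0059], [-0.0083, -0.02, -0.007], [-0.0082, -0.0197, -0.0081], [-0.008, -0.0193, -0.0092], [-0.0079, -0.0189, -0.0103], [-0.0077, -0.0184, -0.0113], [-0.0074, -0.0179, -0.0123]]' --angular '[[0, 0, 0], [0, 0, 0], [0, 0, 0], [0, 0, 0], [0, 0, 0], [0, 0, 0], [0, 0, 0], [0, 0, 0], [0, 0, 0], [0, 0, 0]]' --hand '[0, 0, 0, 0, 0, 0, 0, 0, 0, 0]'

```text
clock: 26.9
ee_pos: [557.5, 110.5, 252.2]
orientation: [[0.923, -0.0, 0.385], [-0.385, 0.0, 0.923], [-0.0, -1.0, 0.0]]
ft_force: [1.5, 2.1, -0.3]
finger_gap: 0.4
```

>>> carry_out --translation '[[-0.0072, -0.0173, -0.0133], [-0.007, -0.0167, -0.0143], [-0.0067, -0.0161, -0.0152], [-0.0064, -0.0154, -0.0161], [-0.0061, -0.0146, -0.0169], [-0.0058, -0.0138, -0.0177], [-0.0054, -0.013, -0.0185], [-0.0051, -0.0122, -0.0192], [-0.0047, -0.0113, -0.0199], [-0.0043, -0.0103, -0.0205]]' --angular '[[0, 0, 0], [0, 0, 0], [0, 0, 0], [0, 0, 0], [0, 0, 0], [0, 0, 0], [0, 0, 0], [0, 0, 0], [0, 0, 0], [0, 0, 0]]' --hand '[0, 0, 0, 0, 0, 0, 0, 0, 0, 0]'

```text
clock: 28.15
ee_pos: [534.1, 54.5, 183.3]
orientation: [[0.923, -0.0, 0.385], [-0.385, 0.0, 0.923], [-0.0, -1.0, 0.0]]
ft_force: [-0.3, 0.8, 1.0]
finger_gap: 0.1
```

>>> carry_out --translation '[[-0.0028, -0.0067, -0.015], [-0.0027, -0.0064, -0.0155], [-0.0025, -0.006, -0.016], [-0.0023, -0.0055, -0.016], [-0.002, -0.0048, -0.016], [-0.0018, -0.0042, -0.016], [-0.0015, -0.0036, -0.016], [-0.0012, -0.003, -0.016], [-0.001, -0.0024, -0.015], [-0.0008, -0.002, -0.0135]]' --angular '[[0, 0, 0], [0, 0, 0], [0, 0, 0], [0, 0, 0], [0, 0, 0], [0, 0, 0], [0, 0, 0], [0, 0, 0], [0, 0, 0], [0, 0, 0]]' --hand '[0, 0, 0, 0, 0, 0, 0, 0, 0, 0]'

```text
clock: 29.4
ee_pos: [526.7, 36.8, 121.4]
orientation: [[0.923, -0.0, 0.385], [-0.385, 0.0, 0.923], [-0.0, -1.0, 0.0]]
ft_force: [1.3, 1.3, -0.3]
finger_gap: 0.3
```

Vertical force is lower than expected, so I'm checking before the final press.

```bash
python3 - <<'E'
from h import *
c=cap('side');a=c['pixels'][180:350,100:330,::-1];t=cap('top')['pixels'][80:260,50:290,::-1]
m=np.zeros((400,800,3),np.uint8);m[:340,:460]=cv2.resize(a,(460,340));m[:252,464:800]=cv2.resize(t,(336,252))
cv2.imwrite('pics/fold.png',cv2.convertScaleAbs(m,alpha=1.3))
H=np.array([594.1,199.7,81]);ex=np.array([.923,-.384,0]);ey=np.array([.384,.923,0])
for th in(0,.1,.3):print(th,[((proj(c,H+s*ex-ey*200*np.cos(th)+[0,0,5+200*np.sin(th)])-[100,180])*2).round() for s in(-105,105)])
for _ in range(3):print(env.get_obs()['ft_force'],env.get_obs()['effort'])
E
```

```text
0 [array([373., 145.]), array([232.,  53.])]
0.1 [array([373., 136.]), array([230.,  43.])]
0.3 [array([369., 120.]), array([223.,  26.])]
[-0.33817375  0.35811889  0.48716416] [-3.91454506e-02 -5.19154394e+01 -2.25263822e+01  1.27433034e-02
 -1.54592232e-01 -1.82160462e-02]
[-0.33817375  0.35811889  0.48716416] [-3.91454506e-02 -5.19154394e+01 -2.25263822e+01  1.27433034e-02
 -1.54592232e-01 -1.82160462e-02]
[-0.33817375  0.35811889  0.48716416] [-3.91454506e-02 -5.19154394e+01 -2.25263822e+01  1.27433034e-02
 -1.54592232e-01 -1.82160462e-02]
```

View pics/fold.png

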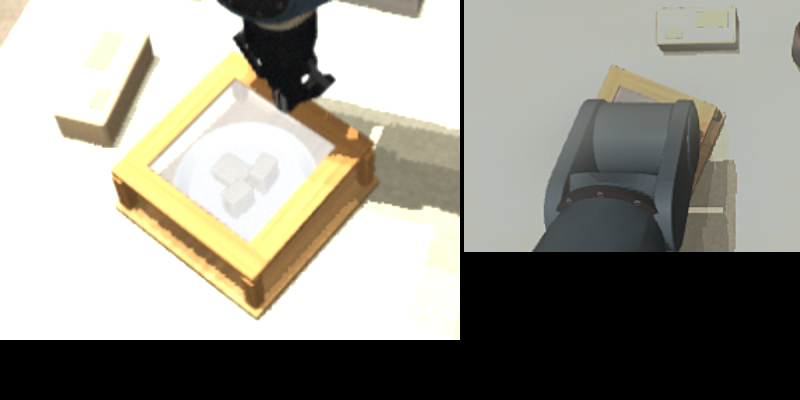

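The cover is nearly down: its near-edge corner is at crop (373,143), where 0 rad predicts (373,145). The chunks show beneath the glass. Pressing the last bit slowly.

>>> carry_out --translation '[[0, 0, -0.005], [0, 0, -0.005], [0, 0, -0.004], [0, 0, -0.003], [0, 0, -0.003], [0, 0, -0.003], [0, 0, -0.002], [0, 0, 0], [0, 0, 0], [0, 0, 0]]' --angular '[[0, 0, 0], [0, 0, 0], [0, 0, 0], [0, 0, 0], [0, 0, 0], [0, 0, 0], [0, 0, 0], [0, 0, 0], [0, 0, 0], [0, 0, 0]]' --hand '[0, 0, 0, 0, 0, 0, 0, 0, 0, 0]'

```text
clock: 30.75
ee_pos: [526.7, 36.9, 111.8]
orientation: [[0.923, -0.0, 0.385], [-0.385, 0.0, 0.923], [-0.0, -1.0, 0.0]]
ft_force: [0.1, 0.3, -0.2]
finger_gap: 0.4
```

>>> carry_out --translation '[[0, 0, -0.001], [0, 0, -0.001], [0, 0, -0.001], [0, 0, -0.001], [0, 0, -0.001], [0, 0, 0], [0, 0, 0], [0, 0, 0], [0, 0, 0], [0, 0, 0]]' --angular '[[0, 0, 0], [0, 0, 0], [0, 0, 0], [0, 0, 0], [0, 0, 0], [0, 0, 0], [0, 0, 0], [0, 0, 0], [0, 0, 0], [0, 0, 0]]' --hand '[0, 0, 0, 0, 0, 0, 0, 0, 0, 0]'

```text
clock: 32.0
ee_pos: [526.9, 36.9, 110.9]
orientation: [[0.923, 0.0, 0.385], [-0.385, -0.0, 0.923], [0.0, -1.0, 0.0]]
ft_force: [-6.1, 0.9, 15.0]
finger_gap: -0.2
```

15 N at TCP z 110.9. The stop was predicted at 111, so the cover is fully down. Retreating.

>>> carry_out --translation '[[0, 0, 0.005], [0, 0, 0.02], [0, 0, 0.05], [0, 0, 0.08], [0, 0, 0.1], [-0.03, -0.05, 0.1], [-0.05, -0.1, 0.05], [-0.05, -0.1, 0], [-0.05, -0.1, 0], [-0.03, -0.05, 0]]' --angular '[[0, 0, 0], [0, 0, 0], [0, 0, 0], [0, 0, 0], [0, 0, 0], [0, 0, 0], [0, 0, 0], [0, 0, 0], [0, 0, 0], [0, 0, 0]]' --hand '[0, 0, 0, 0, 0, 0, 0, 0, 0, 0]'

```text
clock: 33.25
ee_pos: [441.8, -124.6, 272.3]
orientation: [[0.922, 0.0, 0.387], [-0.387, -0.0, 0.922], [0.0, -1.0, -0.0]]
ft_force: [-0.2, 0.2, 0.5]
finger_gap: -0.2
```

```bash
python3 - <<'E'
from h import *
s=cap('side');t=cap('top')
m=np.zeros((384,800,3),np.uint8);a=s['pixels'][:,:,::-1];b=t['pixels'][:,:,::-1]
m[:384,:420]=a[:,:420];m[:285,422:]=cv2.resize(b,(378,285))
cv2.imwrite('pics/final.png',cv2.convertScaleAbs(m,alpha=1.3))
H=np.array([594.1,199.7,81]);ex=np.array([.923,-.384,0]);ey=np.array([.384,.923,0])
for th in(0,.03,.1):print(th,[proj(s,H+q*ex-ey*200*np.cos(th)+[0,0,5+200*np.sin(th)]).round(1) for q in(-105,105)])
print(env.get_obs()['ee_pos'],env.get_obs()['ft_force'])
E
```

```text
0 [array([286.5, 252.4]), array([216.2, 206.6])]
0.03 [array([286.6, 251. ]), array([215.9, 205.1])]
0.1 [array([286.5, 247.8]), array([215.2, 201.7])]
[ 441.94217542 -124.48031135  272.21546849] [ 0.45493891 -0.15682301 -0.75058058]
```

View pics/final.png

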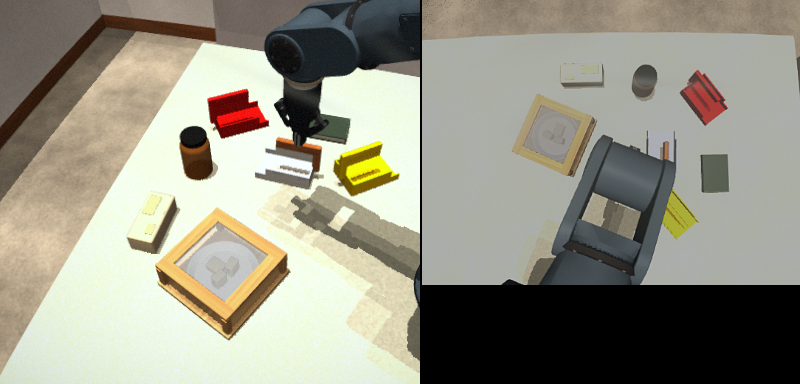

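The cover is shut with its corners at side px (287,252) and (216,208), and all three chunks are visible under the glass. The scoop stands upright and empty at (290,165). The jar, brick and book are unmoved, and the arm is clear. Handing in.

```bash
python3 -c "
from plant import env
print(env.sign_off())"
```

```text
the job is handed in; nothing more can be done
None
```

I finished the job and handed it in at about 33 s on the clock, inside the 72 s limit.

**What I did:**
- I picked up the aluminium scoop by its brown bar and brought the lip down over the dish, about 28 mm above the floor, with all three chunks still in it.
- I tipped it to about 42° until they had slid out, a little past the 30–40° you gave because two were still on their way at 36.5°.
- I set the empty scoop back upright at its old spot.
- I then pushed the cover down along its arc with the shut fingers.

**Last checks:**
- **Cover:** it met its stop at TCP z 110.9 mm, where I had predicted 111, with about 15 N at the wrist. Its corners in the final picture match 0 rad to about 1–2 pixels.
- **Chunks and scoop:** all three chunks show under the glass, and the scoop is upright and empty.
- **Bystanders:** the jar, brick and book look unmoved, judged by eye. I did not measure them.
- **Arm:** it was clear of everything at hand-in.

**Did not match:** the force readings in the last part of the fold were only about 1–2 N, lower than I expected. The picture I took then showed the cover following normally. No check failed.

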